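# Nest the sorting cups in the leaning holder

### The arm

A 6-joint arm with a two-finger parallel gripper is mounted at the origin on the work surface. World frame = base frame: x ahead of the robot, y to its left, z up, the work surface at z = 0. Lengths are in m, angles in degrees, forces in N, time in s.
With the tool pointing down it reaches from about 0.3 to 0.775 m from the base axis. Payload 14.6 kg.
Tool frame: the origin (TCP) lies between the finger pads; the fingertips stand 8 mm ahead of it and the grasp point (between the pads) lies 11 mm behind it; y points along the fingers, x is the direction in which the jaws open and shut, and the axes are right-handed (so a half turn about y gives the same grasp; the last joint's range is limited). The gripper opens to 94 mm and grips with 3 to 60 N. Pads are 16 mm wide; open, the fingers measure 119 mm over their backs; the gripper's body (75 mm by 177 mm) begins 78 mm behind the grasp point.
Start: joints at [72.674, 17.183, 87.147, -0, 75.671, -3.816], TCP at [0.128, 0.535, 0.213] pointing down, gripper open.
Joint ranges: [-173.82, 173.82], [-45.26, 126.66], [13.44, 144.39], [-59.66, 239.66], [0, 175.72], [-146.38, 146.38]. Speed limits (degrees/s): [127.2, 127.2, 147.25, 180, 180, 180].

### API

Orientations are given as [roll, pitch, yaw] about the fixed x, y, z axes, in that order (R = Rz(yaw) Ry(pitch) Rx(roll)).
In Python, from cell import manip gives the robot as it stands. Calls block until the motion is done:
- manip.goto(position, orientation): joint-space move of the TCP to a pose.
- manip.move_linear(position, rate=0.15, attitude=None, f_stop=None): straight line of the TCP; attitude=None keeps the orientation; rate is the mean speed in m/s. With f_stop (N) it stops when the force on the tool has changed by that much, and returns True; else False.
- manip.goto_joints(angles): joint-space move.
- manip.command_gripper(opening, newtons=None): finger opening in m; newtons is the grip in N (None keeps the last); returns when the fingers have stopped.
- manip.hold(seconds).
- manip.inverse_kinematics(position, orientation): joint angles nearest the present ones, or None.
- manip.read_state(): the state.
- manip.capture(name): name is "side" or "top" or "wrist"; returns the picture (384x512x3 uint8, red, green, blue); there is no depth.
- manip.camera_params(name): a dict with "fovy" (degrees; the focal length in pixels is half the picture's height over the tangent of half this angle, whatever the lens; pixels are square), "cx", "cy" (the principal point, pixels), "view" (4x4, takes a point from world to camera coordinates). Camera axes: x right, y down, z forward; pixel columns grow to the right and rows downward; lengths in m; the calibration is good to about 2 mm. A picture is of the moment at which its call begins: read the wrist's pose just before it. camera_params takes no time and is no camera call; for the wrist camera it gives the pose at the moment of the call.
A pose or a line that the arm cannot do raises manip.PlanningError and nothing moves.
- manip.finish_job(): hands the job in, once; it reports no verdict.
Trained networks look in the newest picture that a camera, given by its name, has taken for a name from the list of things; names that differ only in an ending like _2 or _b are one class to them, and where a whole thing is asked for, a point or a joint stands for the part that bears it (a point fixed in the world has none). Each returns a list of dicts, best first, with "p" (0 to 1); they miss things now and then, are a little off and sometimes report something else, mostly with a low value. They report only what shows in the picture. A call takes as long as a camera call.
- manip.look_for(camera, thing): "at" ([column, row] in pixels, amid what is visible of it).
- manip.masks_of(camera, thing): "pixels" (384x512 bool, what is visible of it) and "at" ([column, row] in pixels, amid what is visible of it).
The state is a dict: "clock": time; "joint_positions": joint angles; "joint_velocities": joint speeds; "joint_efforts": joint torques, N m; "ee_pos": TCP position; "tcp_rot": TCP orientation; "wrist_force": force on the tool from outside, world axes, zero at the start; "wrist_torque": the same for the moment, N m; "finger_gap": finger opening in m.
Only numpy, scipy, OpenCV 4.12 (cv2) and the standard library are available. Lean on these libraries where they do the work, as an engineer would, in place of code of your own. Each camera call takes 0.05 s, during which the arm holds its last target.

### The job

Clear the kit bench by nesting the three tapered sorting cups in the leaning holder, one at a time: the blue one into the holder first, then the orange one into the blue, then the white one into the orange. Push each cup straight in along the lean until you feel it stop, with its collar sitting flat and fully home on the rim below, before taking the next. Leave the jar, the bottle, the wheel and the screwdriver standing or lying where they are, and let go of everything at the end.

Things in the scene. Friction and masses are not known exactly. Their poses are not given: they have to be found in the camera images.
- stand: Fixed grey stand on the table: base plate 110 x 112 x 12 mm and two aluminium cheeks 84 mm high, 24 mm wide, 43 to 51 mm either side of its middle. Origin: underside, midway between the cheeks (the plate runs from 50 mm in front to 60 mm behind it); x points to the back of the stand, y along the pivot line.
- pocket: Black tapered ring between the cheeks on a stiff pivot 78 mm above the table; it leans 22 to 34 degrees to the stand's front and keeps its lean. Origin: on its axis at the pivot; z: bore axis, up out of the mouth. Flat rim (75 mm outside, 60 mm inside diameter) 14 mm above the origin along z; lower end open, 50 mm, 32 mm below it. Blue cup home: shoulder on this rim, its origin 28 mm below this one along z.
- cup_large: Blue tapered cup, upright, 76 mm high, 150-250 g. Origin: centre of underside; z up out of its mouth. Outside: taper from 46.8 mm diameter at the foot to 56 at 42 mm, then a flat shoulder and a straight collar 69 mm in diameter up to 76 mm (grip this). Bore 52 mm at the mouth, narrowing downwards. With the orange cup home (its shoulder on this rim, 2 mm side play) that cup's origin lies 34 mm above this one along z.
- cup_medium: Orange tapered cup, upright, 76 mm high, 60-100 g. Origin: centre of underside; z up out of its mouth. Outside: taper from 38.8 mm diameter at the foot to 48 at 42 mm, then a flat shoulder and a straight collar 60 mm in diameter up to 76 mm (grip this). Bore 42 mm at the mouth, narrowing downwards. With the white cup home (its shoulder on this rim, 2 mm side play) that cup's origin lies 34 mm above this one along z.
- cup_small: White tapered cup, upright, 76 mm high, 45-75 g. Origin: centre of underside; z up out of its mouth. Outside: taper from 28.8 mm diameter at the foot to 38 at 42 mm, then a flat shoulder and a straight collar 50 mm in diameter up to 76 mm (grip this). Bore 31 mm at the mouth, narrowing downwards.
- jar: Milky clear jar with grey lid, 56 mm diameter, 95 mm high, origin at the centre of its underside. A bystander: not to be moved.
- bottle: Milky white bottle with black cap, 44 mm diameter, 150 mm high, origin at the centre of its underside. A bystander: not to be moved.
- wheel: Small robot wheel lying flat, black tyre and yellow hub, 65 mm diameter, 30 mm high, origin at the centre of its underside. A bystander: not to be moved.
- screwdriver: Screwdriver with green handle lying on the table, 150 mm long along its x axis, handle towards -x, under 30 mm high; origin under its middle. A bystander: not to be moved.

How it is judged:
By the outcome, as a careful person would: the job done as asked, in the order asked, and still so for the second after the job is handed in, with the robot touching nothing.
It also fails if it takes over 72 s, if anything falls off the work surface, if the arm or the gripper's body presses on something with over 40 N, if the wrist force passes 120 N, or if a joint passes its speed limit or range.

## Working session

There is one attempt and no reset: what is moved stays moved. The work goes in short steps, each a Python script; the robot and the scene stay as the last script left them, time stands still between calls to the robot, and variables do not carry over. Pictures are saved under pics/ and viewed, and the job is handed in when it is done.

```bash
ls; mkdir -p pics; python3 - <<'E'
from cell import manip
import cv2,numpy as np
s=manip.read_state();print(s)
for c in ("side","top","wrist"):
    im=manip.capture(c);cv2.imwrite(f"pics/a_{c}.png",im[:,:,::-1]);p=manip.camera_params(c);print(c,p["fovy"],p["cx"],p["cy"],np.round(p["view"],4).tolist())
    if c!="wrist":
        for t in "stand pocket cup_large cup_medium cup_small jar bottle wheel screwdriver".split():
            r=manip.look_for(c,t);print(t,[(np.round(d["at"],1).tolist(),round(d["p"],2)) for d in r[:3]])
print(manip.read_state()["clock"])
E
```

```text
pics
{'clock': 0.0, 'joint_positions': array([ 7.26728988e+01,  1.72161000e+01,  8.71802192e+01, -2.26788129e-03,
        7.56697364e+01, -3.81595178e+00]), 'joint_velocities': array([-0.025292  ,  0.03428893, -0.0530196 ,  0.04285494, -0.091422  ,
       -0.14266843]), 'joint_efforts': array([-1.30446566e-03, -5.31778944e+01, -3.52747750e+01,  7.07415026e-02,
        2.43245781e-02, -9.58158012e-05]), 'ee_pos': array([0.12843717, 0.53453486, 0.21288241]), 'tcp_rot': array([-8.99977957e+01,  6.60552925e-02,  7.64894145e+01]), 'wrist_force': array([-0.45767065,  0.12958774,  0.41352632]), 'wrist_torque': array([-0.02682808, -0.00637646,  0.03694917]), 'finger_gap': 0.0937412695958021}
side 45.63655564981849 248.7355899049297 185.69166365727966 [[0.9311, -0.3647, 0.0021, -0.5594], [-0.24, -0.6171, -0.7494, 0.1922], [0.2746, 0.6973, -0.6621, 0.8527], [0.0, 0.0, 0.0, 1.0]]
stand [([252.2, 189.3], 0.67), ([343.9, 213.1], 0.57)]
pocket [([250.9, 169.4], 0.89), ([296.1, 273.2], 0.6)]
cup_large [([295.8, 273.5], 0.82)]
cup_medium [([209.5, 139.7], 0.82)]
cup_small [([160.9, 153.8], 0.71)]
ja
[... 277 characters left out ...]
43, -0.1208, -0.2357, 0.6057], [0.2347, 0.0229, -0.9718, 0.6754], [0.0, 0.0, 0.0, 1.0]]
stand [([247.3, 199.0], 0.87), ([137.5, 275.2], 0.58), ([347.9, 134.6], 0.29)]
pocket [([243.7, 189.3], 0.97)]
cup_large [([402.3, 222.6], 0.74)]
cup_medium [([147.3, 201.8], 0.75), ([401.4, 221.5], 0.69), ([249.3, 201.2], 0.18)]
cup_small [([136.7, 272.1], 0.7)]
jar [([371.5, 290.6], 0.58)]
bottle [([347.4, 134.9], 0.96)]
wheel [([346.7, 133.6], 0.62), ([207.1, 132.0], 0.56)]
screwdriver [([243.0, 282.9], 0.64)]
wrist 69.76477971306406 253.84093007052883 184.32971965947453 [[0.234, 0.9722, 0.0003, -0.5508], [0.9397, -0.2263, 0.2565, -0.0267], [0.2494, -0.0598, -0.9665, 0.3914], [0.0, 0.0, 0.0, 1.0]]
1.05
```

View pics/a_top.png

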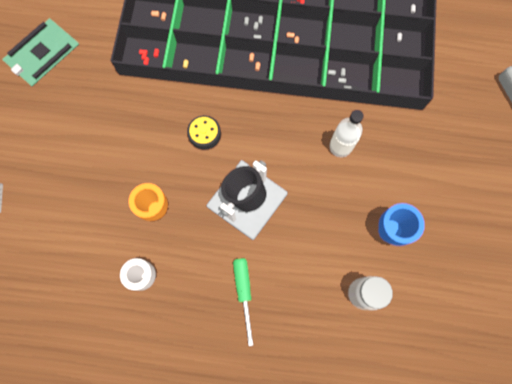

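View pics/a_side.png

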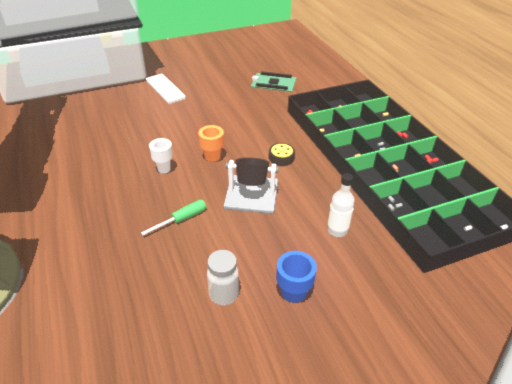

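View pics/a_wrist.png

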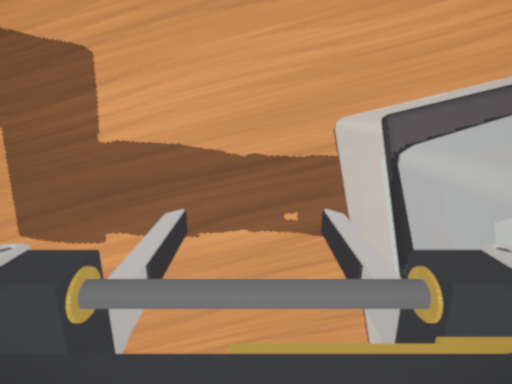

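```bash
cat > h.py <<'E'
import numpy as np,cv2
from scipy.optimize import least_squares
from scipy.spatial.transform import Rotation as Rn
def P(p,X):
    X=np.atleast_2d(X);V=np.array(p["view"]);c=X@V[:3,:3].T+V[:3,3]
    f=192/np.tan(np.radians(p["fovy"]/2));return np.c_[p["cx"]+f*c[:,0]/c[:,2],p["cy"]+f*c[:,1]/c[:,2]]
def ray(p,uv,z):
    V=np.array(p["view"]);R=V[:3,:3];f=192/np.tan(np.radians(p["fovy"]/2));C=-R.T@V[:3,3]
    d=R.T@np.array([(uv[0]-p["cx"])/f,(uv[1]-p["cy"])/f,1]);return C+d*(z-C[2])/d[2]
prof={"cup_large":[(0,.0234),(.042,.028),(.042,.0345),(.076,.0345)],"cup_medium":[(0,.0194),(.042,.024),(.042,.03),(.076,.03)],
"cup_small":[(0,.0144),(.042,.019),(.042,.025),(.076,.025)],"jar":[(0,.028),(.095,.028)],"bottle":[(0,.022),(.1,.022),(.13,.01),(.15,.01)],"wheel":[(0,.0325),(.03,.0325)]}
T=np.linspace(0,2*np.pi,48,endpoint=False)
def circ(r,z): return np.c_[r*np.cos(T),r*np.sin(T),np.full(48,z)]
def sil(p,name,T4):
    """silhouette mask as union of hulls of consecutive rings"""
    m=np.zeros((384,512),np.uint8);pr=prof[name]
    for a,b in zip(pr[:-1],pr[1:]):
        X=np.r_[circ(a[1],a[0]),circ(b[1],b[0])]@T4[:3,:3].T+T4[:3,3]
        h=cv2.convexHull(np.round(P(p,X)*16).astype(np.int32));cv2.fillConvexPoly(m,h,1,shift=4)
    return m
def cen(m): ys,xs=np.nonzero(m);return np.array([xs.mean(),ys.mean()])
def upright(xy):
    T4=np.eye(4);T4[:2,3]=xy;return T4
E
python3 - <<'E'
from h import *
from cell import manip
import pickle
out={}
for c in ("side","top"):
    im=manip.capture(c);out[c]={"p":manip.camera_params(c),"im":im,"m":{}}
    for t in "stand pocket cup_large cup_medium cup_small jar bottle wheel screwdriver".split():
        r=manip.masks_of(c,t);out[c]["m"][t]=r
        print(c,t,[(np.round(d["at"],1).tolist(),round(d["p"],2),int(d["pixels"].sum())) for d in r[:3]])
pickle.dump(out,open("m.pkl","wb"))
for t in prof:
  def res(xy,cs=("side","top")): return np.concatenate([cen(sil(out[c]["p"],t,upright(xy)))-cen(out[c]["m"][t][0]["pixels"]) for c in cs])
  for cs in (("side",),("top",),("side","top")):
    try:
      c=cs[-1];x0=ray(out[c]["p"],cen(out[c]["m"][t][0]["pixels"]),.04)[:2]
      s=least_squares(res,x0,args=(cs,),diff_step=1e-2);print(t,cs,np.round(s.x,4),np.round(s.fun,2))
    except Exception as e:print(t,cs,e)
print(manip.read_state()["clock"])
E
```

```text
side stand [([252.1, 187.6], 0.86, 2476)]
side pocket [([252.2, 168.7], 0.87, 840)]
side cup_large [([296.2, 273.3], 0.81, 1617)]
side cup_medium [([208.5, 138.9], 0.59, 713)]
side cup_small [([160.8, 154.1], 0.87, 595)]
side jar [([223.1, 277.7], 0.69, 1434)]
side bottle [([343.2, 213.6], 0.95, 1161), ([251.4, 187.6], 0.19, 2574)]
side wheel [([281.8, 154.1], 0.84, 464)]
side screwdriver [([182.7, 213.5], 0.8, 504)]
top stand [([250.1, 197.6], 0.91, 3599)]
top pocket [([242.5, 187.6], 0.77, 1424)]
top cup_large [([401.7, 220.7], 0.88, 1564)]
top cup_medium [([148.0, 202.6], 0.84, 1060)]
top cup_small [([399.6, 224.9], 0.59, 1485), ([139.3, 273.0], 0.55, 837), ([244.6, 188.0], 0.3, 1403)]
top jar [([366.5, 290.2], 0.79, 1170)]
top bottle [([345.8, 132.7], 0.96, 975)]
top wheel [([204.8, 130.5], 0.9, 932)]
top screwdriver [([244.6, 285.6], 0.81, 769)]
cup_large ('side',) [ 0.5958 -0.2387] [0.01 0.  ]
cup_large ('top',) [ 0.5948 -0.2396] [0.01 0.  ]
cup_large ('side', 'top') [ 0.5953 -0.2394] [-0.13  0.34 -0.14 -0.28]
cup_medium ('side',) [0.5827 0.2068] [-0.   -0.01]
cup_medium ('top',) [0.5806 0.2037] [0.   0.01]
cup_medium ('side', 'top') [0.581  0.2041] [-0.35  0.68 -0.13 -0.3 ]
cup_small ('side',) [0.4552 0.1997] [ 0.02 -0.01]
cup_small ('top',) [ 0.5953 -0.2396] [-0.02  0.04]
cup_small ('side', 'top') [ 0.5228 -0.1175] [ 72.05  84.56 -73.06  32.65]
jar ('side',) [ 0.4729 -0.1979] [ 0. -0.]
jar ('top',) [ 0.4727 -0.1933] [-0. -0.]
jar ('side', 'top') [ 0.4729 -0.1947] [-0.47 -1.11  0.82  0.  ]
bottle ('side',) [ 0.7472 -0.1336] [0.01 0.01]
bottle ('top',) [ 0.7482 -0.1324] [-0.02  0.  ]
bottle ('side', 'top') [ 0.748  -0.1328] [ 0.19 -0.27  0.12  0.18]
wheel ('side',) [0.7408 0.134 ] [ 0.01 -0.01]
wheel ('top',) [0.7397 0.1348] [-0. -0.]
wheel ('side', 'top') [0.7402 0.1347] [-0.3  -0.14  0.1  -0.16]
2.05
```

```bash
python3 - <<'E'
from h import *
import pickle
o=pickle.load(open("m.pkl","rb"))
a=o["top"]["im"][145:250,190:310];b=o["side"]["im"][130:220,200:300]
a=cv2.resize(a,None,fx=4.5,fy=4.5,interpolation=cv2.INTER_CUBIC)[:472];b=cv2.resize(b,None,fx=2.5,fy=2.5,interpolation=cv2.INTER_CUBIC)
c=np.zeros((472,800,3),np.uint8);c[:a.shape[0],:540]=a;c[:b.shape[0],545:545+250]=b
cv2.imwrite("pics/zoom.png",c[:,:,::-1])
t="cup_small"
m=o["top"]["m"][t][1]["pixels"]
def res(xy,c): return cen(sil(o[c]["p"],t,upright(xy)))-cen(o[c]["m"][t][1 if c=="top" else 0]["pixels"])
print(least_squares(res,[.455,.2],args=("top",),diff_step=1e-2).x)
E
```

```text
[0.45461684 0.19717972]
```

View pics/zoom.png

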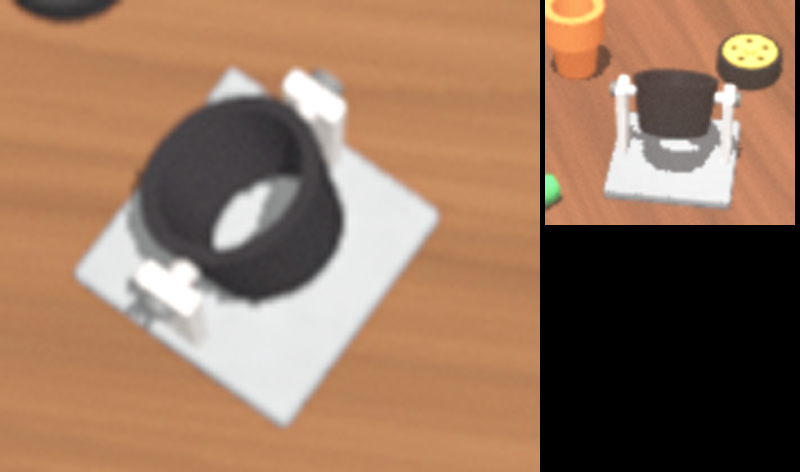

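```bash
cat >> h.py <<'E'
def standT(q):  # x,y,yaw(deg)
    T4=np.eye(4);T4[:3,:3]=Rn.from_euler("z",q[2],degrees=True).as_matrix();T4[:2,3]=q[:2];return T4
def pockT(q):   # x,y,yaw,lean
    T4=standT(q);T4[2,3]=.078;T4[:3,:3]=T4[:3,:3]@Rn.from_euler("y",-q[3],degrees=True).as_matrix();return T4
prof["pocket"]=[(-.032,.031),(.014,.0375)]
def tr(T4,X): return np.atleast_2d(X)@T4[:3,:3].T+T4[:3,3]
corn=np.array([[-.05,.056,.012],[-.05,-.056,.012],[.06,-.056,.012],[.06,.056,.012]])
E
python3 - <<'E'
from h import *
import pickle
o=pickle.load(open("m.pkl","rb"))
z=lambda u,v:(190+(u+.5)/4.5-.5,145+(v+.5)/4.5-.5)
# front = upper-left; x back = lower-right. y left of x-> going ... 
obs=np.array([z(232,66),z(75,273),z(285,428),z(440,214)])
pt=o["top"]["p"]
W=[ray(pt,u,.012) for u in obs];print(np.round(W,4),[np.linalg.norm(W[i]-W[(i+1)%4]) for i in range(4)])
for perm in ([0,1,2,3],[1,0,3,2]):
    def r(q): return (P(pt,tr(standT(q),corn))[perm]-obs).ravel()
    c=np.mean(W,0)[:2];best=min((least_squares(r,[*c,y],x_scale=[.01,.01,5]) for y in range(0,360,60)),key=lambda s:s.cost)
    print(perm,best.x,best.cost,np.round(best.fun,2))
    s0=best.x if perm==[0,1,2,3] or best.cost<b0 else s0;b0=best.cost
def rp(q):
    f=[]
    for c in("side","top"):
        m=sil(o[c]["p"],"pocket",pockT([*q[:2],q[2],q[3]]));f+=list(cen(m)-cen(o[c]["m"]["pocket"][0]["pixels"]))
    return np.r_[f,r0(q)*.5]
def r0(q):return (P(pt,tr(standT(q),corn))[PERM]-obs).ravel()
for PERM in ([0,1,2,3],[1,0,3,2]):
  for l in (22,28,34):
    s=least_squares(rp,[*s0,l],x_scale=[.01,.01,5,5],diff_step=3e-3);print(PERM,np.round(s.x,4),s.cost,np.round(s.fun,1))
E
```

```text
[[ 0.6955  0.0558  0.012 ]
 [ 0.5977  0.1085  0.012 ]
 [ 0.5443  0.0137  0.012 ]
 [ 0.6417 -0.0393  0.012 ]] [np.float64(0.1110500556852941), np.float64(0.10878257708564276), np.float64(0.11092350958488069), np.float64(0.10926630975268103)]
[0, 1, 2, 3] [6.22248904e-01 3.90569258e-02 2.41080473e+02] 0.5684907900242039 [ 0.05  0.03 -0.78  0.06  0.05  0.05  0.69 -0.18]
[1, 0, 3, 2] [6.17896949e-01 3.50909554e-02 3.67446064e+02] 6572.899264522748 [ 35.71  66.46  10.01  20.8  -35.66 -70.55 -11.42 -23.27]
[0, 1, 2, 3] [6.226000e-01 3.980000e-02 2.411126e+02 2.366870e+01] 0.3346849797639313 [ 0.   0.4  0.1  0.1 -0.2 -0.1 -0.6 -0.1 -0.2 -0.1  0.1 -0.2]
[0, 1, 2, 3] [6.227000e-01 4.010000e-02 2.411278e+02 2.623270e+01] 0.4289759114220363 [-0.1  0.4  0.3  0.1 -0.2 -0.1 -0.6 -0.1 -0.2 -0.1  0.1 -0.3]
[0, 1, 2, 3] [6.230000e-01 4.000000e-02 2.411749e+02 2.845190e+01] 0.5659332889116774 [ 0.1  0.5  0.4  0.1 -0.2 -0.2 -0.6 -0.2 -0.2 -0.2  0.1 -0.4]
[1, 0, 3, 2] [6.205000e-01 3.710000e-02 3.366897e+02 2.567220e+01] 1650.9188429807207 [  0.9  -0.1   0.1   1.4   8.4  38.3   0.    0.3  -8.1 -41.    0.   -3. ]
[1, 0, 3, 2] [6.197000e-01 3.710000e-02 3.424907e+02 1.307200e+01] 1647.7550454798177 [ -0.   -0.2   0.2   0.8  10.3  37.8   0.4   2.4 -10.2 -40.3  -0.8  -4.8]
[1, 0, 3, 2] [6.20000e-01 3.74000e-02 3.39135e+02 1.63383e+01] 1648.995942191781 [  0.2  -0.2  -0.2   0.9   9.1  38.2   0.1   1.2  -9.1 -40.7  -0.4  -3.7]
```

```bash
cat >> h.py <<'E'
def toolR(app,jaw):
    """tool y = approach dir, x = jaw dir"""
    y=np.array(app,float);y/=np.linalg.norm(y);x=np.array(jaw,float);x-=y*(x@y);x/=np.linalg.norm(x)
    return np.c_[x,y,np.cross(x,y)]
def rpy(R): return Rn.from_matrix(R).as_euler("xyz",degrees=True)
E
python3 - <<'E'
from h import *
from cell import manip
s=manip.read_state();p=manip.camera_params("wrist");V=np.array(p["view"])
C=-V[:3,:3].T@V[:3,3];R=Rn.from_euler("xyz",s["tcp_rot"],degrees=True).as_matrix()
print("cam in tool",np.round(R.T@(C-s["ee_pos"]),4));print(np.round(V[:3,:3]@R,3))
Q=[.6226,.0398,241.1,26];T4=pockT(Q);a=T4[:3,2];piv=Q_=standT(Q)[:3,1];print("axis",a,"pivot",piv)
fr=np.cross(piv,a)
for d,n in ((.005,"home"),(.08,"pre")):
  for jn,j in (("piv",piv),("-piv",-piv),("fr",fr),("-fr",-fr)):
    pos=T4[:3,3]+a*(-.028+.055+d)
    print(n,jn,np.round(pos,3),manip.inverse_kinematics(pos,rpy(toolR(-a,j))))
E
```

```text
cam in tool [ 0.0007 -0.1718  0.0744]
[[ 1.    -0.    -0.   ]
 [-0.001 -0.256 -0.967]
 [ 0.     0.967 -0.256]]
axis [0.21185705 0.38377839 0.89879405] pivot [ 0.87546453 -0.48328238  0.        ]
home piv [0.629 0.052 0.107] [  9.59130944  43.4860673   65.76516781 -20.08246238  87.77874058
  42.3119262 ]
home -piv [0.629 0.052 0.107] [   9.59130944   43.4860673    65.76516781  -20.08246238   87.77874058
 -137.6880738 ]
home fr [0.629 0.052 0.107] [  9.59130944  43.4860673   65.76516781 -20.08246238  87.77874058
 132.3119262 ]
home -fr [0.629 0.052 0.107] [  9.59130944  43.4860673   65.76516781 -20.08246238  87.77874058
 -47.6880738 ]
pre piv [0.645 0.081 0.174] [ 11.63249538  43.16580223  57.1502276  -19.60758605  96.85339626
  41.13751399]
pre -piv [0.645 0.081 0.174] [  11.63249538   43.16580223   57.1502276   -19.60758605   96.85339626
 -138.86248601]
pre fr [0.645 0.081 0.174] [ 11.63249538  43.16580223  57.1502276  -19.60758605  96.85339626
 131.13751399]
pre -fr [0.645 0.081 0.174] [ 11.63249538  43.16580223  57.1502276  -19.60758605  96.85339626
 -48.86248601]
```

```bash
python3 - <<'E'
from h import *
from cell import manip
import pickle
Q=[.6226,.0398,241.1,26];T4=pockT(Q);a=T4[:3,2];piv=standT(Q)[:3,1]
out=[]
for i,(pos,R) in enumerate([(T4[:3,3]+a*(.014+.08),toolR(-a,piv)),(T4[:3,3]+[.0,-.02,.12],toolR([0,0,-1],piv))]):
    manip.goto(pos,rpy(R));manip.hold(.15)
    p=manip.camera_params("wrist");im=manip.capture("wrist");cv2.imwrite(f"pics/b_{i}.png",im[:,:,::-1])
    m=manip.masks_of("wrist","pocket");out.append((p,im,m));print([(d["at"],d["p"],d["pixels"].sum()) for d in m])
    s=manip.read_state();print(s["clock"],s["ee_pos"]-pos)
pickle.dump(out,open("w.pkl","wb"))
E
```

```text
[([250.7, 199.3], 0.55, np.int64(3227))]
4.75 [-6.15481309e-05  4.15483256e-04  1.13080756e-04]
[([240.8, 152.0], 0.92, np.int64(2898))]
5.4583 [ 7.66007030e-05  1.29192625e-03 -1.24259616e-03]
```

View pics/b_0.png

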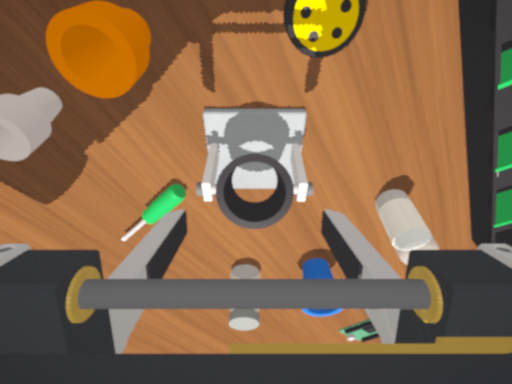

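View pics/b_1.png

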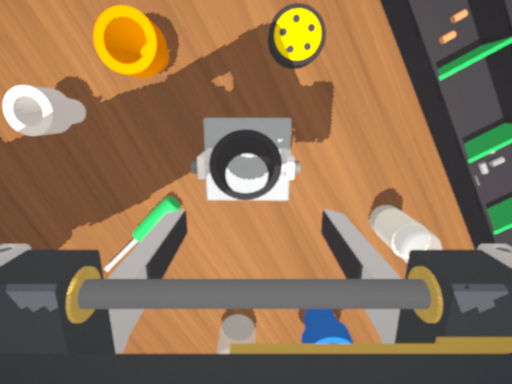

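```bash
cat > ov.py <<'E'
from h import *
import pickle,sys
o=pickle.load(open("w.pkl","rb"))
def rings(Q): T4=pockT(Q);return [tr(T4,circ(r,z)) for r,z in((.0375,.014),(.030,.014),(.025,-.032))]+[tr(standT(Q),corn)]
def show(Q,name,k=4,boxes=((190,90,130,150),(185,100,130,110))):
    ims=[]
    for (p,im,m),(x,y,w,h) in zip(o,boxes):
        b=cv2.resize(im[y:y+h,x:x+w],None,fx=3,fy=3,interpolation=cv2.INTER_CUBIC)
        for X,c in zip(rings(Q),((255,0,0),(0,255,0),(255,0,255),(0,255,255))):
            u=((P(p,X)-[x,y]+.5)*3-.5);cv2.polylines(b,[np.round(u*8).astype(np.int32)],True,c,1,shift=3)
        ims.append(b)
    H=max(b.shape[0] for b in ims);cv2.imwrite(name,np.hstack([np.pad(b,((0,H-b.shape[0]),(0,0),(0,0))) for b in ims])[:,:,::-1])
E
python3 - <<'E'
from ov import *
show([.6226,.0398,241.1,26],"pics/ov1.png")
E
```

```text
(no output)
```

View pics/ov1.png

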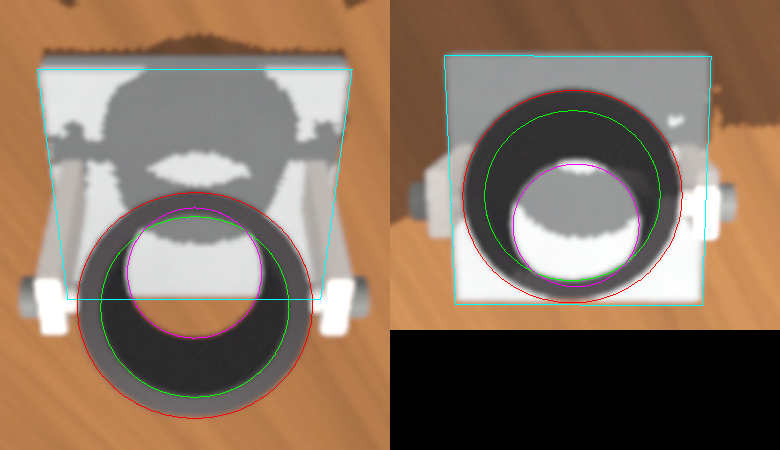

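```bash
cat >> ov.py <<'E'
from scipy.ndimage import map_coordinates
def edges(Q,idx=(0,2),sp=5):
    T4=pockT(Q);L=[]
    for vi,(p,im,m) in enumerate(o):
        g=cv2.GaussianBlur(im,(0,0),.7).astype(float).mean(2)
        for r,z,sgn in((.0375,.014,1),(.025,-.032,-1)):
            X=tr(T4,circ(r,z));u=P(p,X);c=u.mean(0)
            for k in range(48):
                n=u[k]-c;n/=np.linalg.norm(n);ts=np.arange(-sp,sp+.01,.25)
                q=u[k]+ts[:,None]*n;v=map_coordinates(g,[q[:,1],q[:,0]],order=1)
                d=np.gradient(v)*sgn;j=np.argmax(d)
                if d[j]>4 and 0<j<len(ts)-1: L.append((vi,r,z,k,*q[j],*n))
    return L
def refine(Q,free=4):
    Q=np.array(Q,float)
    for it in range(4):
        L=edges(Q,sp=5 if it<2 else 2.5)
        def f(q):
            res=[];T4=pockT(q);cache={}
            for vi,r,z,k,x,y,nx,ny in L:
                if (vi,r) not in cache:cache[vi,r]=P(o[vi][0],tr(T4,circ(r,z)))
                u=cache[vi,r][k];res.append((u[0]-x)*nx+(u[1]-y)*ny)
            return np.array(res)
        s=least_squares(f,Q,loss="soft_l1",f_scale=.4,x_scale=[.01,.01,5,5]);Q=s.x
    # yaw barely observable from rings alone but lean dir is
    return Q,L,f(Q)
E
python3 - <<'E'
from ov import *
for l in (24,28):
    Q,L,r=refine([.6226,.0398,241.1,l]);print(np.round(Q,4),len(L),np.median(abs(r)))
    for vi in (0,1):
        for rr in (.0375,.025):
            k=[i for i,x in enumerate(L) if x[0]==vi and x[1]==rr];print(vi,rr,len(k),np.round(np.median(r[k]),2),np.median(abs(r[k])))
show(Q,"pics/ov2.png")
E
```

```text
[6.228000e-01 4.060000e-02 2.411072e+02 2.603550e+01] 161 0.5234524902178994
0 0.0375 24 0.76 0.8396984727886935
0 0.025 41 -0.28 0.45770141259477665
1 0.0375 48 0.57 0.5672708021535434
1 0.025 48 -0.47 0.5153101804393236
[6.228000e-01 4.070000e-02 2.410141e+02 2.596490e+01] 160 0.5025646601791667
0 0.0375 24 0.76 0.8337609223639982
0 0.025 40 -0.25 0.48511409336568834
1 0.0375 48 0.57 0.5693551016592939
1 0.025 48 -0.5 0.5002517794684624
```

View pics/ov2.png

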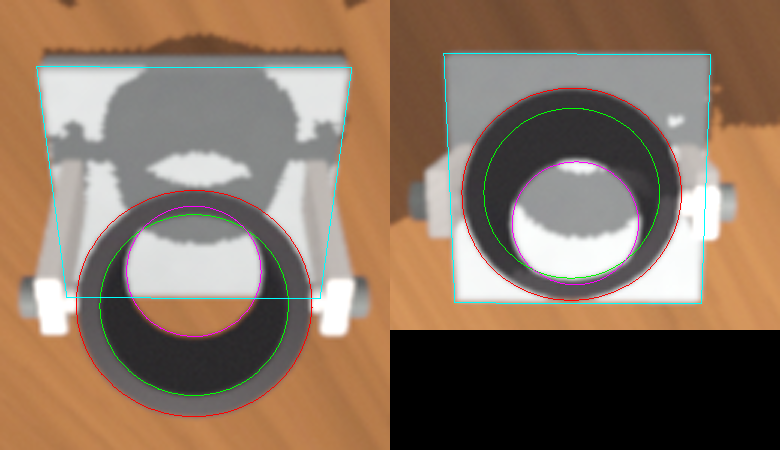

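```bash
cat > act.py <<'E'
from h import *
from cell import manip
Q=[.6227,.0402,241.1,26.0];PT=pockT(Q);A=PT[:3,2];PV=standT(Q)[:3,1];O=PT[:3,3]
DIA={"cup_large":.069,"cup_medium":.060,"cup_small":.050}
HOME={"cup_large":-.028,"cup_medium":.006,"cup_small":.040}
RD=rpy(toolR([0,0,-1],PV));RI=rpy(toolR(-A,PV))
G=.055
def look(t,xy,tag):
    p=manip.camera_params("wrist");im=manip.capture("wrist");cv2.imwrite(f"pics/{tag}.png",im[:,:,::-1])
    m=manip.masks_of("wrist",t)
    print([(np.round(d["at"],1),round(d["p"],2),int(d["pixels"].sum())) for d in m])
    best=None
    for d in m:
        f=lambda q:cen(sil(p,t,upright(q)))-cen(d["pixels"])
        s=least_squares(f,xy,diff_step=5e-3)
        sm=sil(p,t,upright(s.x))>0;iou=(sm&d["pixels"]).sum()/(sm|d["pixels"]).sum()
        print(" fit",np.round(s.x,4),"shift",np.round(s.x-xy,4),"iou",round(iou,3),"cost",round(s.cost,3))
        if best is None or iou>best[1]:best=(s.x,iou)
    return best
def st(m=""):
    s=manip.read_state();print(m,"t",round(s["clock"],2),"pos",np.round(s["ee_pos"],4),"F",np.round(s["wrist_force"],1),"gap",round(s["finger_gap"],4));return s
E
python3 - <<'E'
from act import *
xy=np.array([.5953,-.2394])
manip.goto([*xy,.055+.085],RD);manip.hold(.2)
print(look("cup_large",xy,"c0"));st()
E
```

```text
[(array([255.7, 196.9]), 0.68, 4771)]
 fit [ 0.5955 -0.2388] shift [0.0002 0.0006] iou 0.985 cost 0.0
(array([ 0.59553064, -0.23884491]), np.float64(0.9845105328376704))
 t 6.8 pos [ 0.5956 -0.2386  0.1402] F [ 0.1 -0.1 -0.5] gap 0.0939
```

View pics/c0.png

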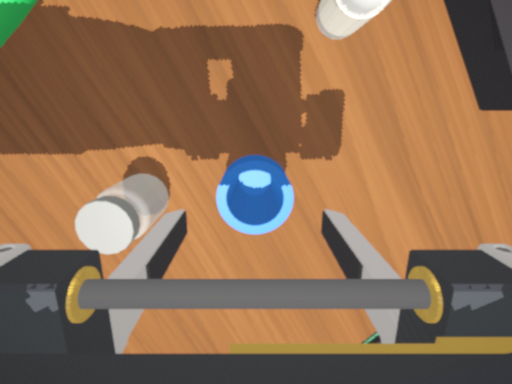

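```bash
cat >> act.py <<'E'
def pick(xy,t,N=30):
    manip.move_linear([*xy,G],rate=.1);manip.hold(.1);st("down")
    manip.command_gripper(DIA[t]-.008,N);st("grip")
    manip.move_linear([*xy,.235],rate=.2);return st("lift")
E
python3 - <<'E'
from act import *
xy=np.array([.5955,-.2389])
pick(xy,"cup_large")
im=manip.capture("wrist");cv2.imwrite("pics/c1.png",im[:,:,::-1])
pos=O+A*(HOME["cup_large"]+G+.09)
manip.goto(pos,RI);manip.hold(.2);s=st("pre");print(s["ee_pos"]-pos,s["tcp_rot"],RI)
im=manip.capture("wrist");cv2.imwrite("pics/c2.png",im[:,:,::-1])
E
```

```text
down t 7.9 pos [ 0.5959 -0.2391  0.0558] F [-0.3  0.6 -1.4] gap 0.0939
grip t 8.43 pos [ 0.5956 -0.239   0.0551] F [ 1.  -0.4  1.5] gap 0.0675
lift t 9.48 pos [ 0.5951 -0.2387  0.2335] F [-1.4  0.2 -3.2] gap 0.0676
pre t 11.01 pos [0.6477 0.0837 0.1836] F [ 0.1 -0.7 -2.3] gap 0.0677
[ 0.00018821 -0.00135348  0.00041684] [-1.15966171e+02 -2.06902149e-02 -2.90046009e+01] [-116.     0.   -28.9]
```

View pics/c2.png

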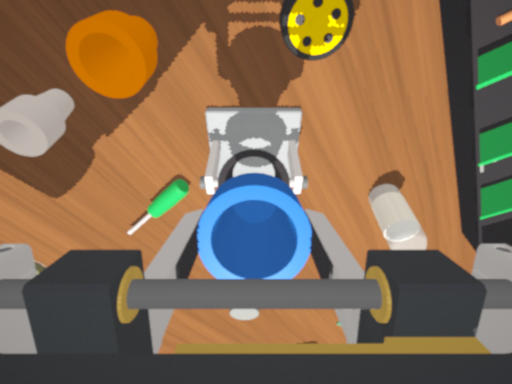

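```bash
python3 - <<'E'
from act import *
s=st();pos=O+A*(HOME["cup_large"]+G+.09);print(s["ee_pos"]-pos)
p=manip.camera_params("wrist");im=cv2.imread("pics/c2.png")
R=Rn.from_euler("xyz",s["tcp_rot"],degrees=True).as_matrix();C=np.eye(4);C[:3,:3]=np.c_[R[:,0],-R[:,2]*-1,-R[:,1]];C[:3,3]=s["ee_pos"]+R[:,1]*G
x,y,w,h=180,140,150,160
b=cv2.resize(im[y:y+h,x:x+w],None,fx=4,fy=4,interpolation=cv2.INTER_CUBIC)[:600]
for X in (circ(.0345,.076),circ(.026,.076)):
    cv2.polylines(b,[np.round(((P(p,tr(C,X))-[x,y]+.5)*4-.5)*8).astype(np.int32)],True,(0,255,0),1,shift=3)
for r,z in((.0375,.014),(.03,.014)):
    cv2.polylines(b,[np.round(((P(p,tr(PT,circ(r,z)))-[x,y]+.5)*4-.5)*8).astype(np.int32)],True,(0,0,255),1,shift=3)
cv2.imwrite("pics/c3.png",b)
E
```

```text
t 11.06 pos [0.6476 0.084  0.1835] F [ 0.3  0.3 -2.9] gap 0.0674
[ 0.00015607 -0.00111463  0.00034002]
```

View pics/c3.png

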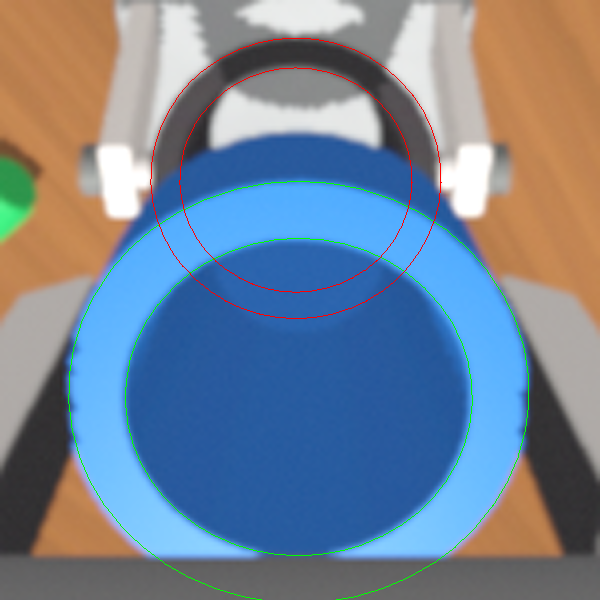

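```bash
cat >> act.py <<'E'
def insert(t,fs=10,off=np.zeros(3)):
    H=HOME[t]+G
    r=manip.move_linear(O+off+A*(H+.012),rate=.08,f_stop=fs);s=st(f"near stop={r}")
    print("d mm",round(1e3*((s["ee_pos"]-O)@A-H),2))
    if r:return s
    manip.hold(.15)
    r=manip.move_linear(O+off+A*(H-.006),rate=.02,f_stop=fs);s=st(f"push stop={r}")
    e=s["ee_pos"]-O-A*H;print("d mm",round(1e3*(e@A),2),"lateral piv/fr",np.round(1e3*np.array([e@PV,e@np.cross(PV,A)]),2),"Fax",round(s["wrist_force"]@A,1))
    return s
E
python3 - <<'E'
from act import *
insert("cup_large")
manip.hold(.1);st("hold")
im=manip.capture("wrist");cv2.imwrite("pics/c4.png",im[:,:,::-1])
im=manip.capture("side");cv2.imwrite("pics/c4s.png",cv2.resize(im[100:230,170:330],None,fx=4,fy=4,interpolation=cv2.INTER_CUBIC)[:,:,::-1])
E
```

```text
near stop=False t 12.18 pos [0.6313 0.0554 0.1136] F [-0.6 -0.1 -1.9] gap 0.0675
d mm 12.63
push stop=True t 12.97 pos [0.6284 0.0505 0.1022] F [0.4 1.4 5.9] gap 0.0671
d mm -0.13 lateral piv/fr [0.03 0.02] Fax 5.9
hold t 13.07 pos [0.6284 0.0505 0.1021] F [0.3 0.5 5.1] gap 0.0674
```

View pics/c4s.png

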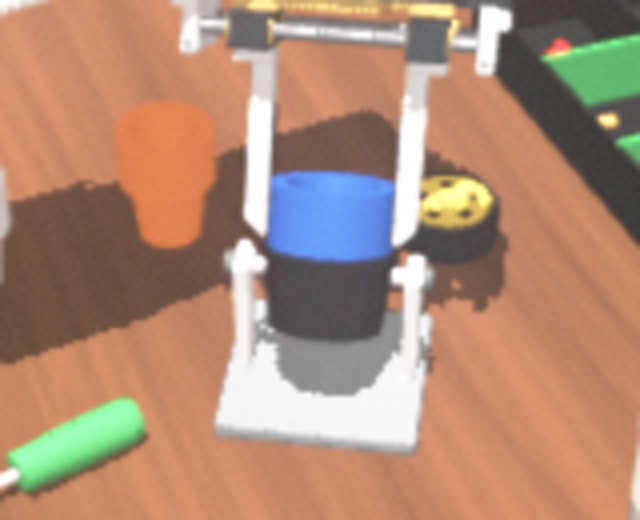

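```bash
cat >> act.py <<'E'
def release(t,d=.11,op=.094):
    H=HOME[t]+G
    s=manip.read_state()
    manip.command_gripper(op);st("open")
    h=(s["ee_pos"]-O)@A
    manip.move_linear(O+A*(h+d),rate=.15);manip.hold(.25);st("off")
def ringview(specs,name,box=(160,100,190,150),k=4):
    p=manip.camera_params("wrist");im=manip.capture("wrist")
    x,y,w,h=box;b=cv2.resize(im[y:y+h,x:x+w],None,fx=k,fy=k,interpolation=cv2.INTER_CUBIC)[:,:,::-1].copy()
    for r,z,c in specs:
        cv2.polylines(b,[np.round(((P(p,tr(PT,circ(r,z)))-[x,y]+.5)*k-.5)*8).astype(np.int32)],True,c,1,shift=3)
    cv2.imwrite(name,b);return p,im
E
python3 - <<'E'
from act import *
H=HOME["cup_large"]+G
r=manip.move_linear(O+A*(H-.006),rate=.02,f_stop=10);s=st(f"push2 {r}");print((s["ee_pos"]-O)@A-H)
release("cup_large",.085)
ringview([(.0345,-.028+.076,(0,255,0)),(.026,-.028+.076,(0,255,0)),(.0375,.014,(0,0,255))],"pics/c5.png")
E
```

```text
push2 True t 13.38 pos [0.6284 0.0505 0.1021] F [1.8 2.2 6.6] gap 0.0674
-0.0001602857794903642
open t 13.98 pos [0.6281 0.0504 0.1011] F [0.  0.  0.4] gap 0.0942
off t 14.96 pos [0.6462 0.0828 0.1779] F [0.2 0.1 0.1] gap 0.0939
```

View pics/c5.png

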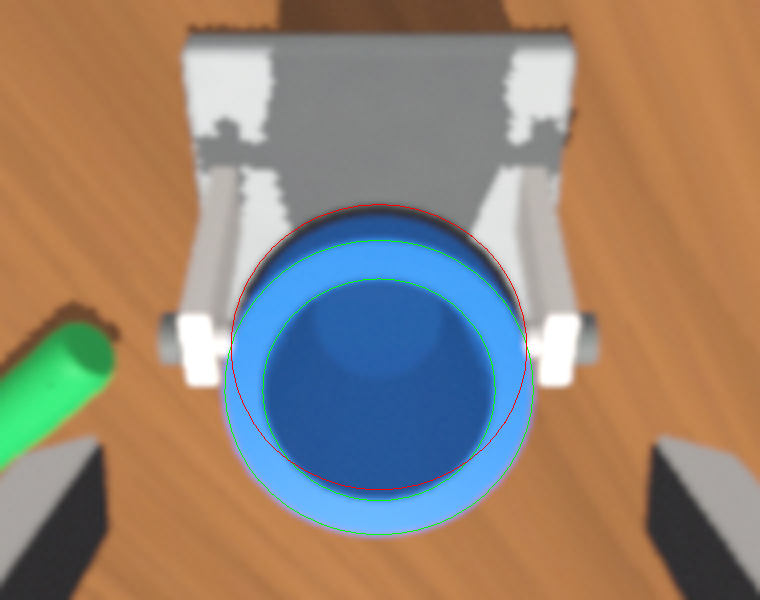

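```bash
python3 - <<'E'
from act import *
xy=np.array([.5812,.2045])
manip.goto([*xy,.055+.085],RD);manip.hold(.3)
b,iou=look("cup_medium",xy,"d0");st()
assert iou>.9 and np.linalg.norm(b-xy)<.006
pick(b,"cup_medium",25)
E
```

```text
[(array([252.3, 195.8]), 0.58, 3653)]
 fit [0.5806 0.2046] shift [-0.0006  0.0001] iou 0.967 cost 0.0
 t 16.02 pos [0.5814 0.2043 0.1397] F [ 0.4  0.1 -0.5] gap 0.0939
down t 17.12 pos [0.5809 0.2047 0.0558] F [0.  0.3 0.2] gap 0.0937
grip t 17.77 pos [0.5806 0.2046 0.055 ] F [-0.1  0.9  0.5] gap 0.0588
lift t 18.82 pos [0.5802 0.2045 0.2336] F [-0.2  0.4 -1.6] gap 0.0585
```

View pics/d0.png

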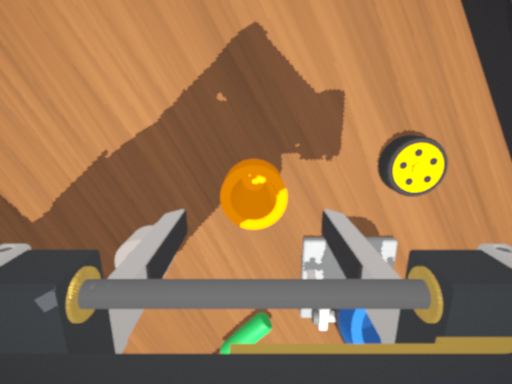

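```bash
cat >> act.py <<'E'
def preview(t,below,name):
    H=HOME[t]+G;pos=O+A*(H+.085)
    manip.goto(pos,RI);manip.hold(.4);s=st("pre");print(np.round(1e3*(s["ee_pos"]-pos),2))
    h=(s["ee_pos"]-O)@A-G+.076
    ring={"cup_medium":(.03,.021),"cup_small":(.025,.0155)}[t]
    ringview([(r,h,(0,255,0)) for r in ring]+[(r,z,(0,0,255)) for r,z in below],name,box=(160,130,190,150))
E
python3 - <<'E'
from act import *
preview("cup_medium",[(.0345,.048),(.026,.048)],"pics/d1.png")
E
```

```text
pre t 19.81 pos [0.6535 0.0965 0.2099] F [ 0.4 -0.  -1. ] gap 0.0587
[-0.16  0.28  0.72]
```

View pics/d1.png

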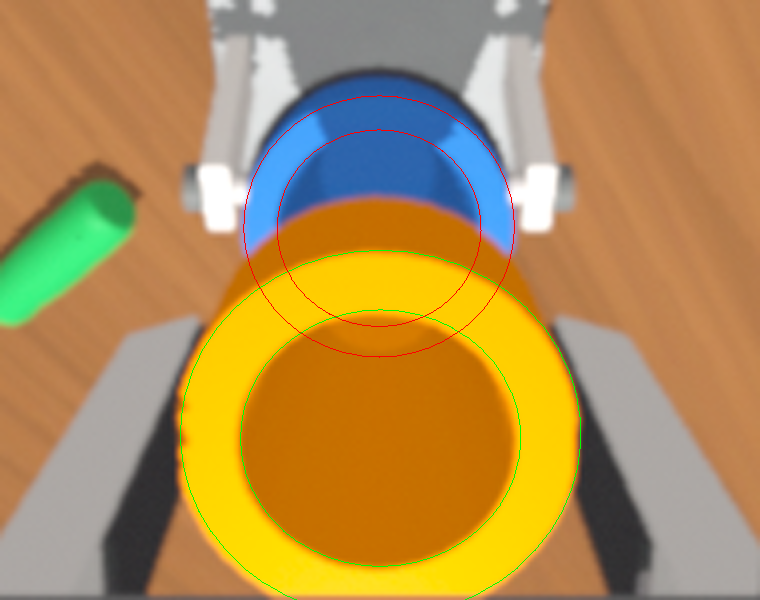

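```bash
python3 - <<'E'
from act import *
t="cup_medium"
insert(t)
H=HOME[t]+G
manip.hold(.1);r=manip.move_linear(O+A*(H-.006),rate=.02,f_stop=9);s=st(f"push2 {r}");print((s["ee_pos"]-O)@A-H)
im=manip.capture("side");cv2.imwrite("pics/d2s.png",cv2.resize(im[80:230,170:330],None,fx=4,fy=4,interpolation=cv2.INTER_CUBIC)[:,:,::-1])
E
```

```text
near stop=False t 20.92 pos [0.6384 0.0684 0.1442] F [ 0.9  0.1 -0.6] gap 0.0586
d mm 12.64
push stop=True t 21.71 pos [0.6356 0.0634 0.1325] F [1.2 1.4 6.2] gap 0.0586
d mm -0.38 lateral piv/fr [0.04 0.04] Fax 6.3
push2 True t 22.02 pos [0.6356 0.0633 0.1324] F [1.  1.4 5.5] gap 0.0584
-0.0005062479613580501
```

View pics/d2s.png

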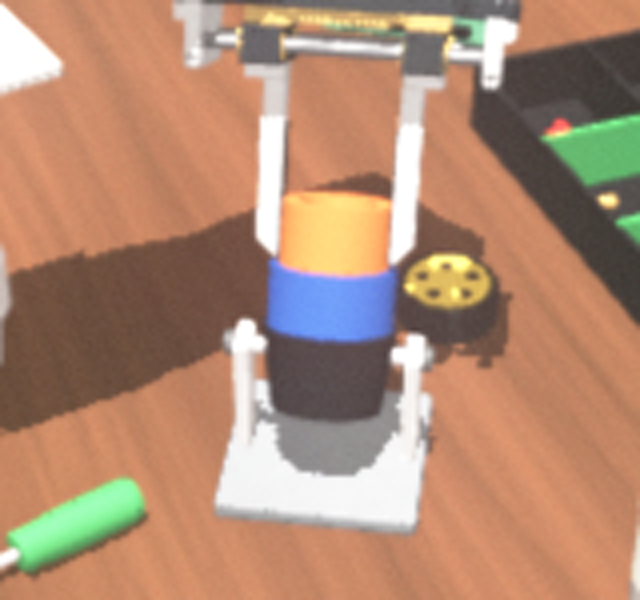

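```bash
python3 - <<'E'
from act import *
release("cup_medium",.085)
ringview([(.03,.006+.076,(0,255,0)),(.021,.006+.076,(0,255,0)),(.0345,.048,(0,0,255))],"pics/d3.png")
xy=np.array([.4549,.1982])
manip.goto([*xy,.055+.085],RD);manip.hold(.3)
b,iou=look("cup_small",xy,"e0");st()
E
```

```text
open t 22.78 pos [0.6354 0.0634 0.1317] F [ 0.5 -0.1 -0.2] gap 0.0943
off t 23.76 pos [0.6533 0.0957 0.2083] F [-0.4 -0.3  0.5] gap 0.0938
[(array([251.3, 193.7]), 0.55, 2652), (array([305.4, 315.7]), 0.24, 520)]
 fit [0.4544 0.199 ] shift [-0.0005  0.0008] iou 0.976 cost 0.0
 fit [0.4349 0.0481] shift [-0.02   -0.1501] iou 0.111 cost 0.0
 t 25.19 pos [0.4551 0.1981 0.1399] F [-0.8  0.3  1. ] gap 0.094
```

View pics/d3.png

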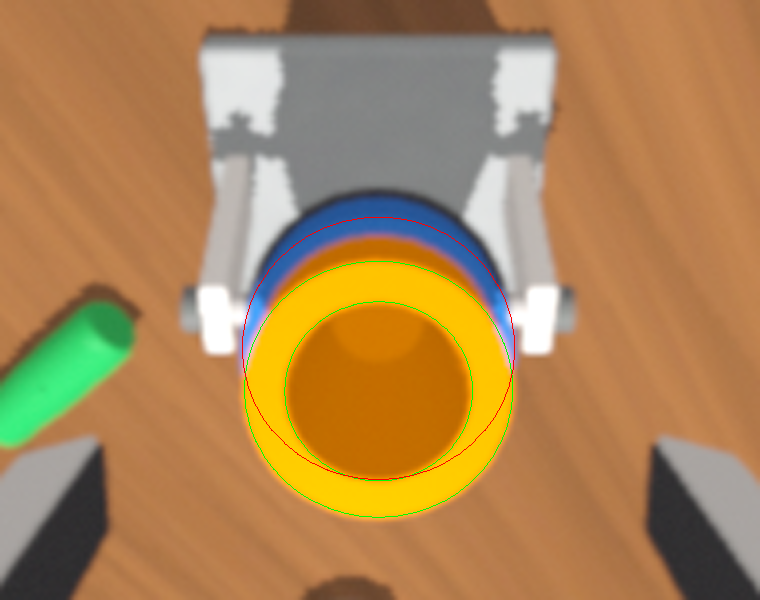

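View pics/e0.png

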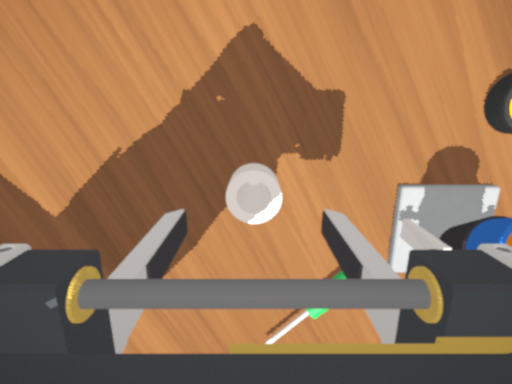

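```bash
python3 - <<'E'
from act import *
pick(np.array([.4544,.199]),"cup_small",25)
preview("cup_small",[(.03,.082),(.021,.082)],"pics/e1.png")
E
```

```text
down t 26.29 pos [0.4548 0.1991 0.0556] F [ 0.3  0.7 -0.2] gap 0.094
grip t 27.05 pos [0.4544 0.199  0.055 ] F [-1.   0.  -0.1] gap 0.0492
lift t 28.1 pos [0.454  0.1989 0.2339] F [-0.5  0.5 -0.4] gap 0.049
pre t 29.47 pos [0.6607 0.1094 0.2402] F [-0.2  0.5 -1.3] gap 0.0492
[-0.15  0.12  0.45]
```

View pics/e1.png

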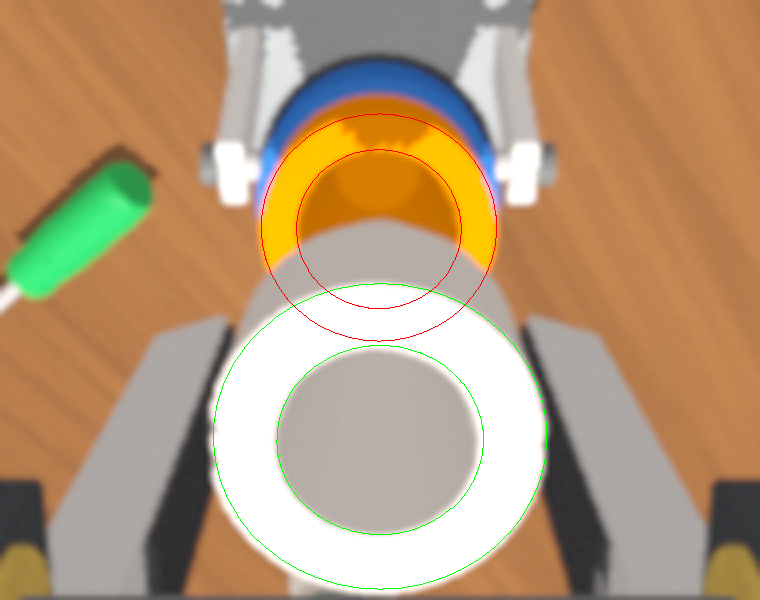

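```bash
python3 - <<'E'
from act import *
t="cup_small"
insert(t)
H=HOME[t]+G
manip.hold(.1);r=manip.move_linear(O+A*(H-.006),rate=.02,f_stop=9);s=st(f"push2 {r}");print((s["ee_pos"]-O)@A-H)
im=manip.capture("side");cv2.imwrite("pics/e2s.png",cv2.resize(im[80:230,170:330],None,fx=4,fy=4,interpolation=cv2.INTER_CUBIC)[:,:,::-1])
E
```

```text
near stop=False t 30.57 pos [0.6456 0.0815 0.1747] F [-0.2 -0.6  0.4] gap 0.049
d mm 12.61
push stop=True t 31.37 pos [0.6428 0.0766 0.1631] F [2.  1.  5.6] gap 0.0495
d mm -0.32 lateral piv/fr [ 0.   -0.05] Fax 5.8
push2 True t 31.68 pos [0.6429 0.0765 0.163 ] F [1.6 1.9 5.4] gap 0.0491
-0.0004438147968358064
```

View pics/e2s.png

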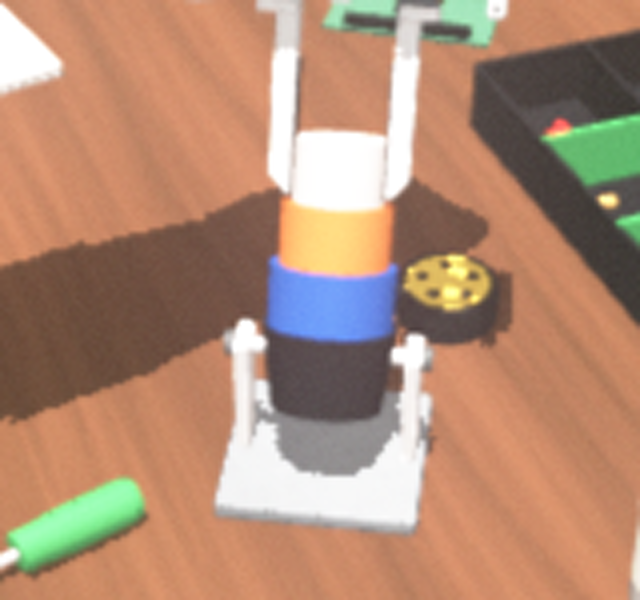

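```bash
python3 - <<'E'
from act import *
release("cup_small",.085)
ringview([(.025,.04+.076,(0,255,0)),(.0155,.04+.076,(0,255,0)),(.03,.082,(0,0,255)),(.0345,.048,(255,0,255))],"pics/e3.png")
im=manip.capture("side");p=manip.camera_params("side")
x,y,w,h=200,90,110,100
b=cv2.resize(im[y:y+h,x:x+w],None,fx=6,fy=6,interpolation=cv2.INTER_CUBIC)[:,:,::-1].copy()
for r,z in((.025,.116),(.025,.082),(.03,.048),(.0345,.014)):
    cv2.polylines(b,[np.round(((P(p,tr(PT,circ(r,z)))-[x,y]+.5)*6-.5)*8).astype(np.int32)],True,(0,0,0),1,shift=3)
cv2.imwrite("pics/e4.png",b)
E
```

```text
open t 32.57 pos [0.6426 0.0765 0.1622] F [-0.1 -0.4  0.1] gap 0.0937
off t 33.54 pos [0.6606 0.1088 0.2388] F [-0.1 -0.  -0. ] gap 0.0943
```

View pics/e3.png

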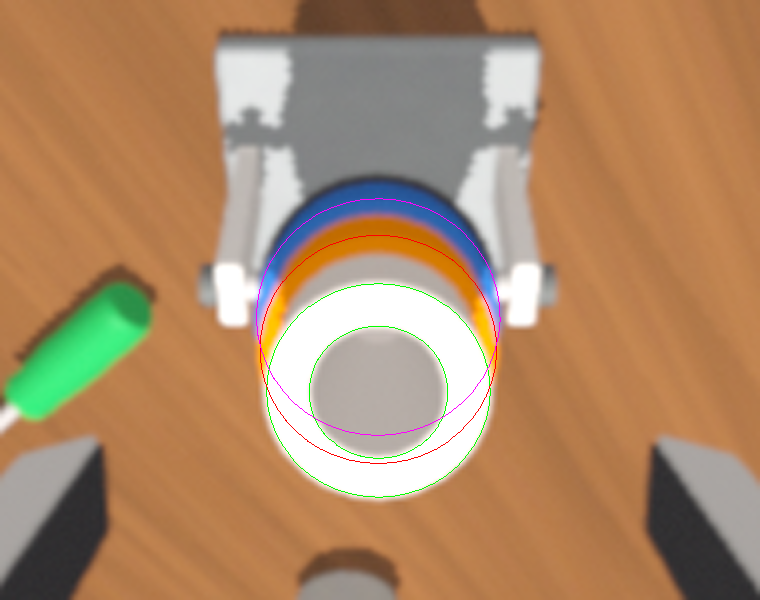

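View pics/e4.png

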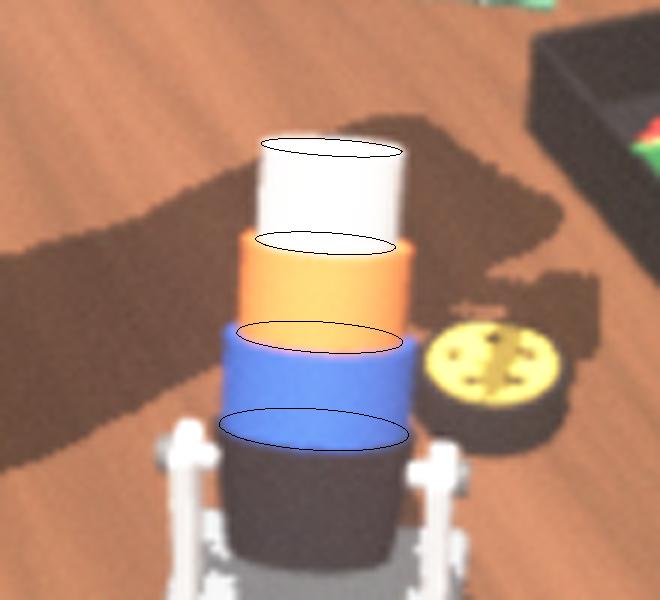

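```bash
python3 - <<'E'
from act import *
import pickle
manip.move_linear(O+A*.26,rate=.15)
manip.goto([.45,.30,.30],RD);manip.hold(.3);st()
o=pickle.load(open("m.pkl","rb"))
for c in("side","top"):
    im=manip.capture(c);cv2.imwrite(f"pics/f_{c}.png",im[:,:,::-1])
    d=np.abs(im.astype(int)-o[c]["im"].astype(int)).max(2)
    for t in("jar","bottle","wheel","screwdriver"):
        r=manip.masks_of(c,t);m0=o[c]["m"][t][0]["pixels"]
        print(c,t,np.round(cen(m0),1),[(np.round(cen(x["pixels"]),1),round(x["p"],2)) for x in r[:1]],"median diff",np.median(d[m0]))
st()
E
```

```text
t 35.7 pos [0.4505 0.2998 0.2996] F [-0.6 -0.1 -0.4] gap 0.094
side jar [222.3 277.5] [] median diff 4.0
side bottle [340.6 208.3] [(array([341. , 208.2]), 0.72)] median diff 3.0
side wheel [281.4 153.9] [(array([281.3, 153.7]), 0.92)] median diff 7.0
side screwdriver [182.1 213.5] [(array([184.7, 212.3]), 0.95)] median diff 3.0
top jar [369.7 293.2] [(array([369.7, 293.1]), 0.93)] median diff 1.0
top bottle [346.8 134.6] [] median diff 1.0
top wheel [203.7 132.3] [(array([202.3, 130.7]), 0.67)] median diff 1.0
top screwdriver [243.  288.5] [(array([243. , 288.5]), 0.79)] median diff 1.0
 t 36.2 pos [0.45 0.3  0.3 ] F [-0.1  0.   0.1] gap 0.094
```

View pics/f_side.png

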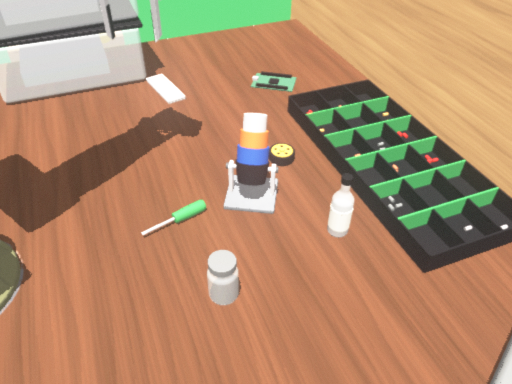

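View pics/f_top.png

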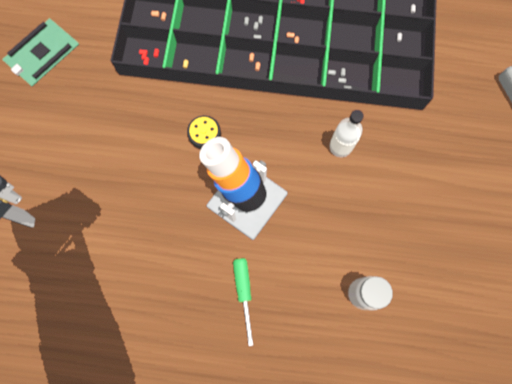

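```bash
python3 - <<'E'
from act import *
p=manip.camera_params("top");im=cv2.imread("pics/f_top.png");x,y,w,h=185,120,110,110
b=cv2.resize(im[y:y+h,x:x+w],None,fx=5,fy=5,interpolation=cv2.INTER_CUBIC)
for r,z in((.025,.116),(.03,.082),(.0345,.048),(.0375,.014)):
    cv2.polylines(b,[np.round(((P(p,tr(PT,circ(r,z)))-[x,y]+.5)*5-.5)*8).astype(np.int32)],True,(0,0,0),1,shift=3)
cv2.imwrite("pics/f1.png",b)
E
```

```text
(no output)
```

View pics/f1.png

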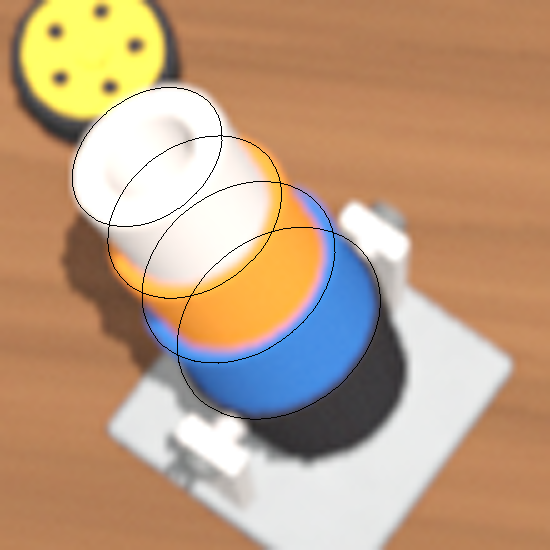

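The top view at crop scale ×5 shows the white, orange and blue rims all lying on their predicted home rings. The white mouth is near (147,157) in the crop and the stack is straight along the lean.

```bash
python3 - <<'E'
from act import *
st();print(manip.finish_job())
E
```

```text
t 36.2 pos [0.45 0.3  0.3 ] F [-0.1  0.   0.1] gap 0.094
the job is handed in; nothing more can be done
None
```

The three cups are nested in the leaning holder in the order asked: blue into the holder, orange into blue, white into orange. I handed the job in at 36.2 s with the gripper open and the arm clear of everything.

- **Seating:** I pushed each cup in along the measured 26° lean until it stopped, then pushed once more. The stops were 0.2, 0.5 and 0.4 mm past the computed home depth for blue, orange and white. Sideways error at the first stop was at most 0.05 mm.
- **Stack check:** After release, the wrist, side and top pictures showed each collar where it should sit, with no visible tilt and the lean unchanged. I did not take a close side-on look for hairline gaps.
- **Bystanders:** The jar, bottle, wheel and screwdriver show no movement in the before-and-after pictures. In the final pictures the network missed the jar in the side view and the bottle in the top view. In both cases the before-and-after pictures still matched, and the other camera put the object where it was. Small 1–3 px mask shifts on the wheel (top) and screwdriver (side) look like network scatter, as the pictures themselves match and the other camera shows neither moved.

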